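Wind up the ratchet clamp on a resin specimen block

ROBOT

A 6-joint arm with a two-finger parallel gripper is mounted at the origin on the work surface. World frame = base frame: x ahead of the robot, y to its left, z up, the work surface at z = 0. Lengths are in m, angles in rad, forces in N, time in s.
With the tool pointing down it reaches from about 0.35 to 0.85 m from the base axis. Payload 8.1 kg.
Tool frame: the origin (TCP) lies at the very end of the fingers, on their centre line; the grasp point (between the pads) lies 19 mm behind it; z points along the fingers, y is the line along which they close (so a half turn about z gives the same grasp; the last joint's range is limited). The gripper opens to 85 mm and grips with 20 to 120 N. Pads are 22 mm wide; open, the fingers measure 114 mm over their backs; the gripper's body (76 mm by 85 mm) begins 54 mm behind the grasp point. The pads swing forward as they close: fully open they stand 13 mm farther back than shut.
Start: joints at [-1.41, 0.13, 1.488, -0, 1.523, -0.085], TCP at [0.146, -0.582, 0.231] pointing down, gripper open.
Joint ranges: [-2.96, 2.96], [-0.89, 2.26], [0.02, 2.5], [-1.34, 4.48], [0, 2.73], [-2.66, 2.66]. Speed limits (rad/s): [2.39, 2.39, 2.79, 3.14, 3.14, 3.14].

INTERFACE

Orientations are given as [roll, pitch, yaw] about the fixed x, y, z axes, in that order (R = Rz(yaw) Ry(pitch) Rx(roll)).
In Python, from workcell import env gives the robot as it stands. The module is installed in compiled form; this text tells all that it offers.
- The arm moves only by the tool arm_command, never from a script. Its argument "steps" is a list of rows, each a list of 5 numbers: the opening, from 0 (shut) to 1 (fully open), then the shift along the tool's x, y, z in m, then the turn about the tool's z in degrees. In form: [[gripper, tx, ty, tz, twist], ...]. A call has 1 to 8 rows; each row is the pose to reach, as a shift and turn from the pose commanded when the call began, along the tool's axes at that moment; what a row does not reach only later rows make up. A row lasts 1/12 s, in which the tool goes at most 41.7 mm and 7.16 degrees, less where a joint would pass 70% of its speed; a pose out of reach is approached as far as the arm can. A call with a gripper value outside its range is refused whole. The fingers move at their own pace and stop on an object; "force" is the grip in N (left out, the last holds). Time passes only in rows, so rows that repeat a pose let the fingers close. It gives the time, the measured TCP pose, the force, the opening and the grip force at its end, in the units of the state.
- env.get_state(): the state, without advancing time (a new reading comes with each control period).
- env.snapshot(name): name is "scene" or "side" or "wrist"; returns a dict with "pixels" (384x512x3 uint8, red, green, blue), "depth" (384x512 float32, m along the optical axis (not along the pixel's ray), 0 where there is no reading), "K" (3x3 intrinsics, pixels), "R" (3x3) and "t" (3): a world point X has camera coordinates R X + t; the wrist camera has in their place "tool_from_camera" (4x4, takes a point from camera to tool coordinates, whose origin is the TCP and whose axes are the flange's). Camera axes: x right, y down, z forward; pixel columns grow to the right and rows downward; lengths in m; the calibration is good to about 2 mm. A picture is of the moment at which its call begins: read the wrist's pose just before it.
- env.close_job(): hands the job in; it is judged then, once.
Trained networks look in a picture, given as the dict that the camera call returned (one of the last four; its "shot" number tells which), for a name from the list of things; names that differ only in an ending like _2 or _b are one class to them, and where a whole thing is asked for, a point or a joint stands for the part that bears it (a point fixed in the world has none). Each returns a list of dicts, best first, with "confidence" (0 to 1); they miss things now and then, are a little off and sometimes report something else, mostly with a low value. They report only what shows in the picture. A call takes as long as a camera call. They do not tell look-alikes from the thing itself.
- env.trace(picture, target): "mask" (384x512 bool, what is visible of it) and "uv" ([column, row] in pixels, amid what is visible of it).
The state is a dict: "time": time; "joint_positions": joint angles; "dq": joint speeds; "effort": joint torques, N m; "tool_pos": TCP position; "ee_rot": TCP orientation; "force": force on the tool from outside, world axes, zero at the start; "ft_torque": the same for the moment, N m; "opening": finger opening in m; "finger_force": force on a finger pad.
Only numpy, scipy, OpenCV 4.12 (cv2) and the standard library are available. Lean on these libraries where they do the work, as an engineer would, in place of code of your own. Each camera call takes 0.05 s, during which the arm holds its last target. There are 200 camera calls.

TASK

Stand the cast-resin specimen block upright on the bed of the ratchet clamp, square and lengthwise between the sprung pad and the tail jaw, and let go of it. Then swing the ratchet lever back and forth to wind the jaw up on the block, only by the lever, until the lever takes a firm push of about 10 N at its grip, and leave it there with the holding pawl keeping the block gripped. Do not overtighten, resin cracks, and leave the jar, the dish and the counting cell where they are.

Things in the scene. Friction and masses are not known exactly. Their poses are not given: they have to be found in the camera images.
- clamp: Ratchet clamp, a low grey iron bench vice bolted down, 360 mm long (y), 120 mm wide (x). Origin: centre of its underside; x away from the lever side, y along the jaw line from gear housing to tail jaw, z up. Gear housing: y -128 to -42 mm, 115 mm wide, 59 mm high, the ratchet wheel flat on top, the lever over it. The moving jaw (50 mm wide, top 65 mm high) slides on x = 0, y -37 to 3 mm at the start.
- bed (a point): A good place for the middle of the block's underside: on the clamp's flat bed, 18 mm above the table, at x = 0, y = 49 mm of the clamp, 29 mm before the pad's face. The fixed tail jaw (50 mm wide, 46 mm high) faces the pad, bolted at a different place each time: its face is at y = 78 to 92 mm of the clamp. Its place is not reported; it is felt through the lever.
- pad: Sprung pad on the moving jaw, a rubber-faced steel plate 38 mm wide, 34 mm high. Origin: centre of its back, 40.5 mm above the table; axes as the clamp's. Its face is 9 mm from the origin along +y, at the start at y = 20 mm of the clamp; it advances to +y, 1.5 mm a notch. It pushes the block along the bed until the tail jaw stops it; then each further notch adds some 60 N of clamping force (50 N/mm).
- jaw: Moving jaw with its toothed rack bar, which runs back through the gear housing. Origin as the clamp's at the start; slides along the clamp's y. It is wound by the lever alone: do not push the jaw or the pad by hand.
- wheel: Steel ratchet wheel, 84 mm across, 10 mm thick, 36 saw teeth (10 degrees a notch). Origin: centre of its underside, 60 mm above the table. Advances counter-clockwise from above; the holding pawl on its +x side catches it only at whole notches: eased back under load, wheel and lever fall back 0.25 to 1.25 notch (15 to 75 N of clamping force) before it holds. Do not turn it by hand.
- lever (a joint): Lever angle in rad about the wheel's axis, stops at -0.8 and 0.8; starts in -0.6 to 0.6. At 0 it points along the clamp's -x. Positive: counter-clockwise from above (grip towards the clamp's -y), the working stroke, which drives the wheel. The return stroke clicks freely over the teeth (under 2 N at the grip). Unloaded it stays where it is left; let go under load it is kicked back.
- lever_grip (a point): On the axis of the lever's upright black grip, a cylinder 23 mm across at the lever's end, 140 mm from the wheel's axis. The free part of the grip reaches from 85 to 143 mm above the table; this point is at 119 mm. The lever bar under it is 22 mm wide, its top 81 mm above the table.
- lever_pivot (a point): On the upright axis of wheel and lever, 119 mm above the table, at x = -16.5, y = -85 mm of the clamp; fixed. Force felt at the grip, along its arc, on the working stroke: under 4 N while the jaw runs free; once the block is pinched it rises steadily, about 4 N a notch (25 mm of grip travel); at 10 N the clamping force is about 175 N (firm: stop there), at 13 N over 220 N (too much). Stiction blurs a reading at rest by 1 N.
- block: Cast-resin specimen block, brown sediment with a clear top layer, 38 mm (x) by 50 mm (y) by 45 mm high, about 110 g. Origin: centre of its underside. Its 50 mm length (own y) goes along the clamp's y, between the jaws, either end first. It stands on the table to the left or to the right of the clamp.
- jar: Bystander: small amber jar with a white lid, 50 mm across, 62 mm high, standing; on the other side of the clamp from the block.
- dish: Bystander: clear closed sample dish, 92 mm across, 16 mm high.
- cell: Bystander: flat clear counting cell, 70 x 70 x 12 mm.
There are look-alikes about, which are no part of the job. What is shaped like the block but green or pink is not meant.

How it is judged:
By the outcome, as a careful person would: the job done as asked, in the order asked, and still so for the second after the job is handed in, with the robot touching nothing.
It also fails if it takes over 67 s, if anything falls off the work surface, if the arm or the gripper's body presses on something with over 40 N, if the wrist force passes 120 N, or if a joint passes its speed limit or range.

## Working session

There is one attempt and no reset: what is moved stays moved. The work goes in short steps, Python scripts to look and compute and a tool call to move; the robot and the scene stay as the last step left them, time stands still between calls to the robot, and variables do not carry over. Pictures are saved under pics/ and viewed, at most 10 in all, crops included, and the job is handed in when it is done.

Besides the shell and the picture viewer there is one more tool, called after ">>>" as name([rows], argument=value, ...), one row to a line, values as JSON. arm_command: Moves the arm, as the interface text tells. Its arguments: {"type":"object","properties":{"steps":{"type":"array","items":{"type":"array","items":{"type":"number"}}},"force":{"type":"number"}},"required":["steps"]}

```bash
mkdir -p pics
cat > h.py <<'E'
import numpy as np, cv2
from workcell import env
def pts(s,mask):
    v,u=np.nonzero(mask&(s["depth"]>0)); d=s["depth"][v,u]; K=s["K"]
    c=np.stack([(u-K[0,2])/K[0,0]*d,(v-K[1,2])/K[1,1]*d,d],1)
    if "R" in s: return (c-s["t"])@s["R"]
    T=s["tool_from_camera"]; return c@T[:3,:3].T+T[:3,3]
def save(s,n): cv2.imwrite("pics/"+n,s["pixels"][:,:,::-1])
E
python3 - <<'E'
from h import *
for n in("scene","side"):
    s=env.snapshot(n); save(s,n+"0.png"); print(n, s["K"][0,0], (-s["R"].T@s["t"]).round(3))
    for t in("clamp","block","pad","jaw","wheel","lever","lever_grip","jar","dish","cell"):
        for r in env.trace(s,t)[:3]:
            p=pts(s,r["mask"])
            if len(p): print(t,round(r["confidence"],2),np.round(r["uv"]),len(p),np.median(p,0).round(3),np.percentile(p,2,0).round(3),np.percentile(p,98,0).round(3))
st=env.get_state(); print(st)
E
```

```text
scene 413.3260070329308 [1.224 0.097 0.994]
clamp 0.88 [236. 229.] 5359 [ 0.606 -0.027  0.021] [ 0.466 -0.174  0.007] [0.653 0.177 0.099]
block 0.91 [402. 224.] 400 [0.513 0.417 0.041] [0.477 0.401 0.001] [0.527 0.44  0.049]
block 0.84 [366. 180.] 333 [0.382 0.313 0.041] [0.348 0.289 0.003] [0.387 0.338 0.048]
block 0.83 [367. 210.] 369 [0.487 0.32  0.042] [ 0.455  0.295 -0.001] [0.501 0.348 0.048]
jaw 0.64 [244. 223.] 605 [ 0.597 -0.021  0.048] [ 0.572 -0.206  0.02 ] [0.619 0.022 0.068]
jaw 0.53 [217. 191.] 516 [ 0.514 -0.12   0.083] [ 0.455 -0.159  0.069] [ 0.59  -0.068  0.143]
jaw 0.21 [237. 233.] 5426 [ 0.606 -0.029  0.021] [ 0.465 -0.182  0.002] [0.653 0.176 0.096]
wheel 0.6 [227. 215.] 469 [ 0.587 -0.074  0.07 ] [ 0.54  -0.12   0.061] [ 0.615 -0.041  0.075]
lever 0.61 [212. 192.] 569 [ 0.515 -0.119  0.083] [ 0.422 -0.162  0.   ] [ 0.59  -0.067  0.143]
lever_grip 0.8 [216. 190.] 512 [ 0.514 -0.12   0.084] [ 0.454 -0.161  0.068] [ 0.591 -0.068  0.143]
jar 0.76 [158. 177.] 334 [ 0.459 -0.319  0.046] [ 0.43  -0.343  0.004] [ 0.47  -0.301  0.065]
dish 0.68 [ 97. 218.] 761 [ 0.618 -0
[... 1540 characters left out ...]
02] [0.677 0.479 0.016]
{'time': 1.1, 'joint_positions': array([-1.41038318e+00,  1.30380603e-01,  1.48818594e+00,  2.05017591e-06,
        1.52295630e+00, -8.54051218e-02]), 'dq': array([ 0.00014248, -0.00049264, -0.00148349, -0.00071395, -0.00062816,
       -0.00076494]), 'effort': array([ 1.20510758e-03, -5.69331121e+01, -5.00871706e+01, -3.11292970e-04,
        1.26657193e-03, -4.38604536e-05]), 'tool_pos': array([ 0.14603401, -0.58198635,  0.23131155]), 'ee_rot': array([3.14152292e+00, 3.91451437e-06, 2.45818169e-01]), 'force': array([ 0.11542304, -0.19810069, -0.68847474]), 'ft_torque': array([ 0.02851276, -0.01618799,  0.04322286]), 'finger_force': 0.0, 'opening': 0.08546342072948702}
```

Run:
```python
import cv2
a=cv2.imread("pics/scene0.png");b=cv2.imread("pics/side0.png")
c=cv2.resize(a[130:300,60:460],(800,340)); d=cv2.resize(b[120:384,130:360],(0,0),fx=1.0,fy=1.0)
cv2.imwrite("pics/v1.png",c); cv2.imwrite("pics/v2.png",cv2.resize(b[120:384,130:360],(522,600)))
```

```text
(no output)
```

View pics/v1.png

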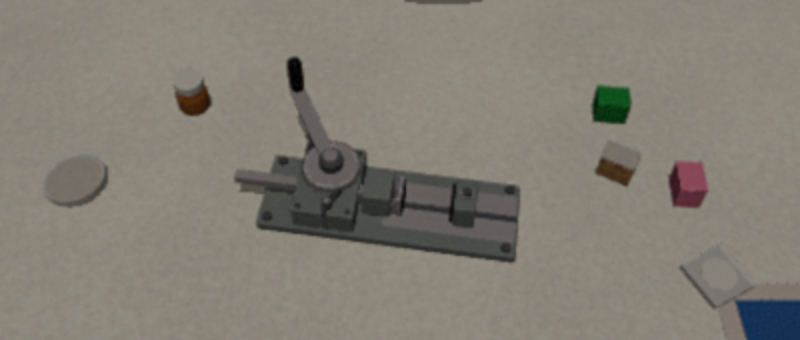

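View pics/v2.png

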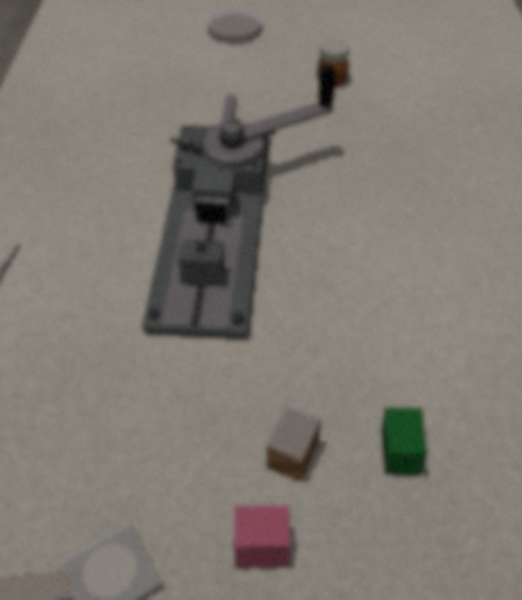

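Run:
```python
from h import *
B=[];C=[];L=[]
for n in("scene","side"):
    s=env.snapshot(n)
    for r in env.trace(s,"block"):
        p=pts(s,r["mask"]); m=np.median(p,0)
        if abs(m[0]-.48)<.03 and abs(m[1]-.33)<.03:
            q=p[(p[:,2]>.040)]; B.append(q); print(n,"top",cv2.minAreaRect((q[:,:2]*1000).astype(np.float32)),np.median(q[:,2]))
    p=pts(s,np.ones((384,512),bool)); q=p[(p[:,0]>.5)&(p[:,0]<.69)&(abs(p[:,1])<.23)&(p[:,2]>.010)&(p[:,2]<.03)]
    C.append(q); print(n,"clamp",len(q),cv2.minAreaRect((q[:,:2]*1000).astype(np.float32)), np.median(q[:,2]))
    g=p[(p[:,0]>.4)&(p[:,0]<.55)&(p[:,1]>-.22)&(p[:,1]<-.08)&(p[:,2]>.09)]; L.append(g); print("grip",len(g),g.mean(0),g[:,2].max(),g.min(0),g.max(0))
    h=p[(abs(p[:,0]-.6)<.04)&(p[:,1]>.03)&(p[:,1]<.2)&(p[:,2]>.035)&(p[:,2]<.06)]; print("tail",len(h),h.min(0),h.max(0),np.median(h,0))
print(cv2.minAreaRect((np.vstack(B)[:,:2]*1000).astype(np.float32)))
q=np.vstack(C);print(cv2.minAreaRect((q[:,:2]*1000).astype(np.float32)))
```

```text
scene top ((476.3604431152344, 323.30108642578125), (49.874244689941406, 39.693721771240234), 69.43321990966797) 0.045282775844127945
scene clamp 2910 ((592.9978637695312, 4.608612060546875), (360.17596435546875, 124.98100280761719), 89.96453857421875) 0.018735975555640723
grip 121 [ 0.46243328 -0.15129132  0.12292539] 0.14521806760744635 [ 0.44684742 -0.1624963   0.09030902] [ 0.47065678 -0.1415545   0.14521807]
tail 80 [0.57521008 0.08842114 0.03527921] [0.61996608 0.12220374 0.05982487] [0.6169379  0.10261199 0.04811768]
side top ((475.4193420410156, 324.6372375488281), (52.087860107421875, 38.245506286621094), 69.70419311523438) 0.04558805466035464
side clamp 2267 ((591.9152221679688, 6.5464935302734375), (364.2099914550781, 120.35331726074219), 89.60970306396484) 0.019261185861305884
grip 125 [ 0.45537179 -0.14491427  0.12111998] 0.145345592807063 [ 0.44382008 -0.16194431  0.0900669 ] [ 0.46618471 -0.13806021  0.14534559]
tail 131 [0.56739332 0.08924618 0.03527276] [0.61602604 0.12648978 0.05998451] [0.58953147 0.12337381 0.0475405 ]
((476.3780517578125, 324.2774658203125), (52.11018371582031, 40.30071258544922), 69.4932632446289)
((592.9990234375, 6.446380615234375), (364.3737487792969, 124.98100280761719), 89.96453857421875)
```

Add to h.py:
```python
def to(x,y,z,yaw):
    "tool-frame shift and twist from the present pose to a world pose (yaw in deg, tool down)"
    s=env.get_state(); a=s["ee_rot"][2]; d=np.array([x,y,z])-s["tool_pos"]
    c,q=np.cos(a),np.sin(a)
    print("t %.2f"%s["time"],"pos",s["tool_pos"].round(4),"rot",np.degrees(s["ee_rot"]).round(2),"F",s["force"].round(2),"-> tx %.4f ty %.4f tz %.4f twist %.2f"%(c*d[0]+q*d[1],q*d[0]-c*d[1],-d[2],-(yaw-np.degrees(a))))
```

```text
(no output)
```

>>> arm_command([
  [1, 0.028, -0.029, 0, -7],
  [1, 0.056, -0.058, 0, -14],
  [1, 0.084, -0.087, 0, -21],
  [1, 0.112, -0.116, 0, -28],
  [1, 0.14, -0.145, 0, -35],
  [1, 0.168, -0.174, 0, -42],
  [1, 0.196, -0.203, 0, -49],
  [1, 0.224, -0.232, 0, -55],
], force=30)

```text
time: 1.97
tool_pos: [0.3073, -0.3008, 0.2315]
ee_rot: [3.141, 0.0, 1.212]
force: [1.1, 0.1, -0.7]
opening: 0.0855
finger_force: 0.0
```

```bash
python3 -c "
from h import *
to(.45,-.05,.231,69.5)
to(.45,.30,.231,69.5)"
```

```text
t 1.97 pos [ 0.3073 -0.3008  0.2315] rot [1.7996e+02 2.0000e-02 6.9420e+01] F [ 1.1   0.1  -0.68] -> tx 0.2849 ty 0.0454 tz 0.0005 twist -0.08
t 1.97 pos [ 0.3073 -0.3008  0.2315] rot [1.7996e+02 2.0000e-02 6.9420e+01] F [ 1.1   0.1  -0.68] -> tx 0.6126 ty -0.0776 tz 0.0005 twist -0.08
```

>>> arm_command([
  [1, 0.04, 0.007, 0, 0],
  [1, 0.08, 0.013, 0, 0],
  [1, 0.12, 0.019, 0, 0],
  [1, 0.16, 0.024, 0, 0],
  [1, 0.2, 0.024, 0, 0],
  [1, 0.24, 0.02, 0, 0],
  [1, 0.28, 0.01, 0, 0],
  [1, 0.32, 0.0, 0, 0],
])

```text
time: 2.63
tool_pos: [0.4212, -0.0015, 0.2316]
ee_rot: [3.141, -0.0, 1.206]
force: [1.1, -0.9, 0.4]
opening: 0.0855
finger_force: 0.0
```

>>> arm_command([
  [1, 0.04, -0.008, 0, 0],
  [1, 0.08, -0.016, 0, 0],
  [1, 0.12, -0.024, 0, 0],
  [1, 0.16, -0.032, 0, 0],
  [1, 0.2, -0.04, 0, 0],
  [1, 0.23, -0.045, 0, 0],
  [1, 0.23, -0.045, 0, 0],
])

```text
time: 3.22
tool_pos: [0.4611, 0.2324, 0.2311]
ee_rot: [-3.141, -0.002, 1.21]
force: [0.5, -0.3, -0.1]
opening: 0.0856
finger_force: 0.0
```

```bash
cat >> h.py <<'E'
def wrist(n=None):
    st=env.get_state(); s=env.snapshot("wrist")
    if n: save(s,n)
    T=np.eye(4); a,b,c=st["ee_rot"]
    from scipy.spatial.transform import Rotation as Ro
    R=Ro.from_euler("xyz",[a,b,c]).as_matrix()
    return s,(lambda m:pts(s,m)@R.T+st["tool_pos"])
E
python3 -c "
from h import *
s,P=wrist('w1.png')
for r in env.trace(s,'block'):
    p=P(r['mask']); q=p[p[:,2]>.041]; print(r['confidence'],r['uv'],len(p),len(q),p.mean(0),q[:,2].mean() if len(q) else 0, s['pixels'][r['mask']].mean(0))
    if len(q)>5: print(cv2.minAreaRect((q[:,:2]*1000).astype(np.float32)))
to(.4764,.324,.15,69.5)"
```

```text
0.95 [154.9, 131.3] 2011 1535 [0.3691987  0.31741455 0.03807966] 0.04413815581414182 [26.70919881 75.49604352 33.82443126]
((364.99505615234375, 316.7688903808594), (38.761512756347656, 50.03759002685547), 1.9337104558944702)
0.74 [228.1, 7.4] 789 255 [0.49392606 0.40477025 0.02747882] 0.04386929598496089 [77.69521411 45.23551637 52.38916877]
((490.20660400390625, 409.36578369140625), (30.335607528686523, 13.525761604309082), 4.028948783874512)
0.65 [239.3, 87.4] 1729 1725 [0.47460075 0.32557432 0.04401665] 0.04412123587745841 [125.63106236 125.65993072 117.69803695]
((474.25421142578125, 325.6637878417969), (50.1063232421875, 37.94389724731445), 69.33053588867188)
t 3.32 pos [0.4608 0.2283 0.231 ] rot [-1.7997e+02  4.0000e-02  6.9240e+01] F [-0.21  0.47 -0.06] -> tx 0.0950 ty -0.0194 tz 0.0810 twist -0.26
```

View pics/w1.png

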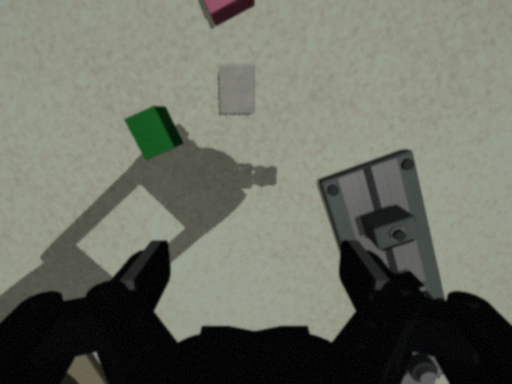

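>>> arm_command([
  [1, 0.024, -0.005, 0.02, 0],
  [1, 0.048, -0.01, 0.045, 0],
  [1, 0.072, -0.015, 0.07, 0],
  [1, 0.095, -0.02, 0.1, 0],
  [1, 0.095, -0.02, 0.125, 0],
  [1, 0.095, -0.02, 0.14, 0],
  [1, 0.095, -0.02, 0.14, 0],
  [1, 0.095, -0.02, 0.14, 0],
])

```text
time: 3.98
tool_pos: [0.476, 0.3217, 0.0907]
ee_rot: [-3.14, 0.002, 1.204]
force: [0.3, -0.0, 0.1]
opening: 0.0852
finger_force: 0.0
```

```bash
python3 -c "
from h import *
s,P=wrist('w2.png')
for r in env.trace(s,'block'):
    p=P(r['mask']); q=p[p[:,2]>.041]; print(r['confidence'],r['uv'],len(p),len(q),p.mean(0),q[:,2].mean() if len(q) else 0)
    if len(q)>5: print(cv2.minAreaRect((q[:,:2]*1000).astype(np.float32)))
to(.4755,.3245,.008,69.5)"
```

```text
0.91 [233.7, 57.7] 6190 5776 [0.49949236 0.42235157 0.04239214] 0.04404770428512513
((499.01513671875, 423.1480712890625), (50.025028228759766, 38.436729431152344), 4.788076877593994)
0.78 [253.6, 200.9] 4211 3662 [0.4758844  0.32996558 0.04121547] 0.04415263475832322
((474.5126647949219, 326.161865234375), (49.67424011230469, 37.90336608886719), 69.73452758789062)
0.57 [116.9, 243.1] 2785 1645 [0.36904759 0.33199624 0.03502537] 0.04417140972555664
((389.6549987792969, 330.0724182128906), (90.21063232421875, 30.345815658569336), 5.361733913421631)
t 4.08 pos [0.4777 0.3228 0.0933] rot [ 1.799e+02 -1.100e-01  6.901e+01] F [ 0.67 -0.4   0.18] -> tx 0.0008 ty -0.0026 tz 0.0853 twist -0.49
```

>>> arm_command([
  [1, 0, -0.001, 0.03, 0],
  [1, 0, -0.001, 0.06, 0],
  [1, 0, -0.001, 0.083, 0],
  [1, 0, -0.001, 0.083, 0],
  [0.3, 0, -0.001, 0.083, 0],
  [0.3, 0, -0.001, 0.083, 0],
  [0.3, 0, -0.001, 0.083, 0],
  [0.3, 0, -0.001, 0.083, 0],
], force=30)

```text
time: 4.75
tool_pos: [0.4772, 0.3246, 0.0109]
ee_rot: [3.139, -0.003, 1.206]
force: [-0.5, 0.1, -0.0]
opening: 0.0388
finger_force: 0.3
```

```bash
python3 -c "
from h import *
for i in range(1): to(.4755,.3245,.008,69.5)"
```

```text
t 4.75 pos [0.4772 0.3246 0.0109] rot [179.85  -0.18  69.08] F [-0.51  0.07 -0.04] -> tx -0.0007 ty -0.0016 tz 0.0029 twist -0.42
```

Touching; close fully at 30 N, then lift.

>>> arm_command([
  [0, 0, 0, 0, 0],
  [0, 0, 0, 0, 0],
  [0, 0, 0, 0, 0],
  [0, 0, 0, -0.03, 0],
  [0, 0, 0, -0.07, 0],
  [0, 0, 0, -0.11, 0],
  [0, 0, 0, -0.13, 0],
  [0, 0, 0, -0.13, 0],
], force=30)

```text
time: 5.42
tool_pos: [0.4794, 0.3259, 0.1467]
ee_rot: [3.134, -0.01, 1.206]
force: [0.4, 0.2, -0.3]
opening: 0.0379
finger_force: 30.7
```

```bash
python3 -c "
from h import *
to(.5925,.0545,.139,90)"
```

```text
t 5.42 pos [0.4794 0.3259 0.1467] rot [179.54  -0.55  69.1 ] F [ 0.44  0.23 -0.31] -> tx -0.2132 ty 0.2025 tz 0.0077 twist -20.90
```

>>> arm_command([
  [0, -0.026, 0.025, 0, -3],
  [0, -0.052, 0.05, 0, -6],
  [0, -0.078, 0.075, 0, -9],
  [0, -0.104, 0.1, 0, -12],
  [0, -0.13, 0.125, 0, -15],
  [0, -0.156, 0.15, 0, -18],
  [0, -0.182, 0.176, 0, -20.7],
  [0, -0.2, 0.195, 0, -20.7],
])

```text
time: 6.08
tool_pos: [0.5868, 0.0642, 0.1381]
ee_rot: [3.141, 0.001, 1.569]
force: [0.8, 0.6, -0.7]
opening: 0.0375
finger_force: 30.7
```

>>> arm_command([
  [0, 0, 0, 0, 0],
  [0, 0, 0, 0, 0],
  [0, 0, 0, 0, 0],
])

```text
time: 6.33
tool_pos: [0.5857, 0.0676, 0.1379]
ee_rot: [-3.141, -0.0, 1.566]
force: [-0.8, 0.1, -1.1]
opening: 0.0379
finger_force: 30.7
```

```bash
python3 -c "
from h import *
to(.5925,.0545,.139,90)
s,P=wrist('w3.png')
to(.5925,.0545,.139,90)
np.save('w3.npy',P(np.ones((384,512),bool)))
for t in ('pad','jaw','clamp','block','lever_grip'):
  for r in env.trace(s,t)[:2]:
    p=P(r['mask']); 
    if len(p): print(t,r['confidence'],r['uv'],len(p),p.mean(0).round(4),np.percentile(p,2,0).round(4),np.percentile(p,98,0).round(4))
"
```

```text
t 6.33 pos [0.5857 0.0676 0.1379] rot [-1.7995e+02 -3.0000e-02  8.9750e+01] F [-0.76  0.14 -1.08] -> tx -0.0130 ty 0.0068 tz -0.0011 twist -0.25
t 6.38 pos [0.5856 0.0681 0.1379] rot [-1.7995e+02 -2.0000e-02  8.9810e+01] F [ 0.98 -0.11 -1.61] -> tx -0.0136 ty 0.0070 tz -0.0011 twist -0.19
jaw 0.42 [253.7, 327.9] 143 [ 0.5843 -0.0431  0.0731] [ 0.5684 -0.05    0.0677] [0.6004 0.0768 0.2102]
clamp 0.94 [265.2, 116.8] 17970 [0.5927 0.121  0.0183] [0.5341 0.0171 0.0153] [0.649  0.1839 0.024 ]
block 0.78 [256.8, 258.6] 11289 [0.5845 0.0748 0.1666] [0.5665 0.0453 0.1318] [0.6025 0.0936 0.1721]
block 0.35 [263.7, 117.3] 18106 [0.5927 0.1206 0.0187] [0.5341 0.0141 0.0153] [0.649  0.1838 0.0577]
```

View pics/w3.png

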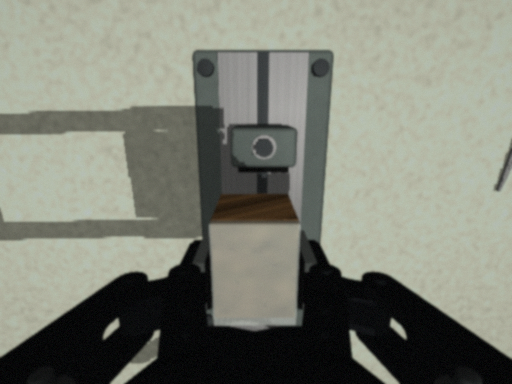

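```bash
python3 -c "
from h import *
p=np.load('w3.npy')
f=lambda n,q:print(n,len(q),cv2.minAreaRect((q[:,:2]*1000).astype(np.float32)),q[:,2].mean().round(4))
e=p[(p[:,2]>.012)&(p[:,2]<.026)&(p[:,1]>.12)&(abs(p[:,0]-.59)<.09)]; f('plate',e)
t=p[(p[:,2]>.040)&(p[:,2]<.050)&(p[:,1]>.07)&(p[:,1]<.14)&(abs(p[:,0]-.59)<.04)]; f('tail top',t)
b=p[(p[:,2]>.165)&(p[:,2]<.178)&(abs(p[:,1]-.07)<.04)&(abs(p[:,0]-.586)<.021)]; f('block top',b)
# edge lines of the plate: x extremes per y-bin
for lo in np.arange(.12,.185,.01):
    q=e[(e[:,1]>=lo)&(e[:,1]<lo+.01)]
    if len(q): print(round(lo,2),q[:,0].min().round(4),q[:,0].max().round(4))
for lo in (.125,.145,.165):
  pass
print(np.percentile(t,[1,99],0).round(4))
print(b[:,1].min(),b[:,1].max(),b[:,0].min(),b[:,0].max())
"
```

```text
plate 10688 ((591.9261474609375, 153.31398010253906), (66.77337646484375, 120.33946228027344), 89.89586639404297) 0.0177
tail top 0 ((0.0, 0.0), (0.0, 0.0), 0.0) nan
block top 9982 ((585.986083984375, 68.50224304199219), (51.12183380126953, 41.989742279052734), 89.8993911743164) 0.1711
0.12 0.5317 0.6518
0.13 0.5319 0.6512
0.14 0.5319 0.6518
0.15 0.5318 0.6517
0.16 0.5324 0.652
0.17 0.532 0.6521
0.18 0.5331 0.6512<string>:4: RuntimeWarning: Mean of empty slice.
  ret = ret.dtype.type(ret / rcount)
Traceback (most recent call last):
IndexError: index -1 is out of bounds for axis 0 with size 0
```

```bash
python3 -c "
from h import *
p=np.load('w3.npy')
q=p[(p[:,2]>.026)&(p[:,1]>.06)&(p[:,1]<.15)&(abs(p[:,0]-.59)<.05)&(p[:,2]<.11)]
print(len(q),np.percentile(q,[1,10,50,90,99],0).round(4)); t=q[q[:,2]>np.median(q[:,2])-.004]; print(cv2.minAreaRect((t[:,:2]*1000).astype(np.float32)))
to(.592,.055,.139,90)
"
```

```text
2961 [[0.5673 0.0909 0.0371]
 [0.5723 0.0956 0.0581]
 [0.5914 0.1104 0.063 ]
 [0.6106 0.1235 0.0667]
 [0.6156 0.1252 0.0728]]
((591.5406494140625, 108.11598205566406), (33.87946701049805, 50.07661819458008), 89.78874969482422)
t 6.63 pos [0.5859 0.0682 0.1383] rot [180.    -0.    89.86] F [-0.04  1.24 -0.84] -> tx -0.0131 ty 0.0061 tz -0.0007 twist -0.14
```

>>> arm_command([
  [0, -0.006, 0.003, 0, -0.1],
  [0, -0.0115, 0.0062, 0.005, -0.1],
  [0, -0.0115, 0.0062, 0.03, -0.1],
  [0, -0.0115, 0.0062, 0.06, -0.1],
  [0, -0.0115, 0.0062, 0.085, -0.1],
  [0, -0.0115, 0.0062, 0.1, -0.1],
  [0, -0.0115, 0.0062, 0.104, -0.1],
  [0, -0.0115, 0.0062, 0.104, -0.1],
])

```text
time: 7.3
tool_pos: [0.5911, 0.0552, 0.0324]
ee_rot: [-3.138, 0.0, 1.568]
force: [-0.3, 0.2, 0.4]
opening: 0.0376
finger_force: 30.7
```

>>> arm_command([
  [0, 0, 0, 0.0, 0],
  [0, 0, 0, 0.001, 0],
  [0, 0, 0, 0.002, 0],
  [0, 0, 0, 0.002, 0],
])

```text
time: 7.63
tool_pos: [0.5933, 0.0557, 0.0335]
ee_rot: [3.139, -0.0, 1.569]
force: [-0.1, 0.2, -0.5]
opening: 0.0378
finger_force: 30.7
```

>>> arm_command([
  [0, 0, 0, 0.001, 0],
  [0, 0, 0, 0.002, 0],
  [0, 0, 0, 0.002, 0],
  [0, 0, 0, 0.002, 0],
])

```text
time: 7.97
tool_pos: [0.5923, 0.0557, 0.0302]
ee_rot: [-3.141, -0.0, 1.569]
force: [0.0, -0.8, -1.1]
opening: 0.0372
finger_force: 30.7
```

>>> arm_command([
  [0, 0, 0, 0.001, 0],
  [0, 0, 0, 0.001, 0],
  [0, 0, 0, 0.001, 0],
  [0, 0, 0, 0.001, 0],
])

```text
time: 8.3
tool_pos: [0.5923, 0.0557, 0.0292]
ee_rot: [-3.141, -0.0, 1.569]
force: [1.0, 0.1, -1.5]
opening: 0.0378
finger_force: 30.7
```

>>> arm_command([
  [0, 0, 0, 0.001, 0],
  [0, 0, 0, 0.001, 0],
  [0, 0, 0, 0.001, 0],
  [0, 0, 0, 0.001, 0],
])

```text
time: 8.63
tool_pos: [0.5925, 0.0556, 0.029]
ee_rot: [3.141, 0.0, 1.569]
force: [-3.5, -0.3, 5.4]
opening: 0.0379
finger_force: 31.3
```

>>> arm_command([
  [0, 0, 0, 0.001, 0],
  [0, 0, 0, 0.001, 0],
  [0, 0, 0, 0.001, 0],
  [0, 0, 0, 0.001, 0],
])

```text
time: 8.97
tool_pos: [0.5927, 0.0556, 0.0289]
ee_rot: [3.141, 0.0, 1.569]
force: [-7.1, -0.4, 12.9]
opening: 0.0376
finger_force: 32.3
```

>>> arm_command([
  [0, 0, 0, -0.0015, 0],
  [0, 0, 0, -0.0015, 0],
  [0.8, 0, 0, -0.0015, 0],
  [0.8, 0, 0, -0.0015, 0],
  [0.8, 0, 0, -0.0015, 0],
  [0.8, 0, 0, -0.02, 0],
  [0.8, 0, 0, -0.05, 0],
  [0.8, 0, 0, -0.09, 0],
])

```text
time: 9.63
tool_pos: [0.5894, 0.0556, 0.1144]
ee_rot: [-3.134, 0.0, 1.569]
force: [0.8, 0.1, -0.3]
opening: 0.0685
finger_force: 0.0
```

>>> arm_command([
  [0.8, 0, 0, -0.035, 0],
  [0.8, 0, 0, -0.07, 0],
  [0.8, -0.01, 0, -0.1, 0],
  [0.8, -0.01, 0, -0.1, 0],
])

```text
time: 9.97
tool_pos: [0.5961, 0.0446, 0.226]
ee_rot: [3.129, 0.001, 1.568]
force: [1.2, -0.9, 0.2]
opening: 0.0684
finger_force: 0.0
```

```bash
python3 -c "
from h import *
to(.459,-.150,.20,31)
s,P=wrist('w4.png'); p=P(np.ones((384,512),bool))
f=lambda n,q:print(n,len(q),cv2.minAreaRect((q[:,:2]*1000).astype(np.float32)),q[:,2].mean().round(4))
e=p[(p[:,2]>.012)&(p[:,2]<.026)&(p[:,1]>.12)&(abs(p[:,0]-.59)<.09)]; f('plate',e)
b=p[(p[:,2]>.058)&(p[:,2]<.07)&(p[:,1]>.028)&(p[:,1]<.085)&(abs(p[:,0]-.592)<.03)]; f('block top',b)
for n in ('scene','side'):
  s=env.snapshot(n); save(s,n+'1.png'); p=pts(s,np.ones((384,512),bool))
  for t in ('lever_grip','block'):
   for r in env.trace(s,t)[:4]:
    q=pts(s,r['mask'])
    if t=='lever_grip': q=q[q[:,2]>.09]
    if len(q):print(n,t,round(r['confidence'],2),q.mean(0).round(3),q.max(0).round(3),q.min(0).round(3))
"
```

```text
t 9.97 pos [0.5961 0.0446 0.226 ] rot [1.793e+02 5.000e-02 8.987e+01] F [ 1.16 -0.88  0.21] -> tx -0.1949 ty -0.1366 tz 0.0260 twist 58.87
plate 6187 ((591.8143920898438, 153.37274169921875), (66.32662963867188, 120.02452087402344), 89.88426971435547) 0.0177
block top 1610 ((591.4912719726562, 56.40522384643555), (38.01401901245117, 49.42112350463867), 0.014843645505607128) 0.0622
scene lever_grip 0.96 [ 0.492 -0.133  0.115] [ 0.587 -0.07   0.147] [ 0.448 -0.163  0.09 ]
scene block 0.81 [0.508 0.417 0.034] [0.53  0.44  0.052] [ 0.438  0.4   -0.002]
scene block 0.65 [0.373 0.313 0.031] [0.389 0.353 0.051] [ 0.307  0.288 -0.003]
scene block 0.6 [0.602 0.055 0.054] [0.615 0.079 0.069] [0.575 0.03  0.02 ]
side lever_grip 0.7 [ 0.48  -0.131  0.114] [ 0.583 -0.068  0.145] [ 0.444 -0.155  0.09 ]
side block 0.84 [0.5   0.428 0.036] [0.531 0.444 0.05 ] [ 0.472  0.38  -0.002]
side block 0.59 [0.368 0.325 0.037] [0.386 0.343 0.049] [0.347 0.291 0.001]
side block 0.5 [0.591 0.06  0.061] [0.62  0.09  0.068] [0.573 0.003 0.02 ]
```

View pics/w4.png

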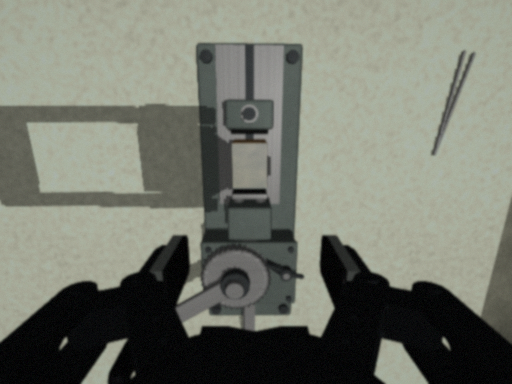

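>>> arm_command([
  [0.8, -0.025, -0.017, 0, 7],
  [0.8, -0.05, -0.035, 0, 14],
  [0.8, -0.075, -0.052, 0, 21],
  [0.8, -0.1, -0.07, 0, 28],
  [0.8, -0.125, -0.087, 0, 35],
  [0.8, -0.15, -0.105, 0, 42],
  [0.8, -0.175, -0.122, 0, 49],
  [0.8, -0.196, -0.138, 0, 56],
])

```text
time: 10.98
tool_pos: [0.4523, -0.151, 0.2161]
ee_rot: [-3.14, 0.001, 0.585]
force: [-1.0, -0.9, 0.1]
opening: 0.0684
finger_force: 0.0
```

>>> arm_command([
  [0.8, 0, 0, 0, 3],
  [0.8, 0, 0, 0, 3],
  [0.8, 0, 0, 0, 3],
])

```text
time: 11.23
tool_pos: [0.4536, -0.1499, 0.2165]
ee_rot: [-3.14, 0.0, 0.541]
force: [0.8, 0.1, -0.5]
opening: 0.0683
finger_force: 0.0
```

```bash
python3 -c "
from h import *
to(.4565,-.152,.098,31.4)
s,P=wrist('w5.png'); p=P(np.ones((384,512),bool))
to(.4565,-.152,.098,31.4)
g=p[(p[:,2]>.09)&(p[:,2]<.15)&(np.hypot(p[:,0]-.457,p[:,1]+.152)<.03)]; print(len(g)); print(g.mean(0),g.max(0),g.min(0))
t=g[g[:,2]>.138]; print(len(t),t.mean(0))
"
```

```text
t 11.23 pos [ 0.4536 -0.1499  0.2165] rot [-1.7993e+02  3.0000e-02  3.0970e+01] F [ 0.79  0.06 -0.53] -> tx 0.0014 ty 0.0033 tz 0.1185 twist -0.43
t 11.28 pos [ 0.4539 -0.1496  0.2167] rot [-1.7994e+02  2.0000e-02  3.1030e+01] F [0.83 0.36 0.43] -> tx 0.0010 ty 0.0034 tz 0.1187 twist -0.37
807
[ 0.45773979 -0.14905727  0.13138675] [ 0.46593927 -0.13971449  0.1430042 ] [ 0.44477955 -0.16201433  0.09021925]
409 [ 0.45483757 -0.15081199  0.14048889]
```

View pics/w5.png

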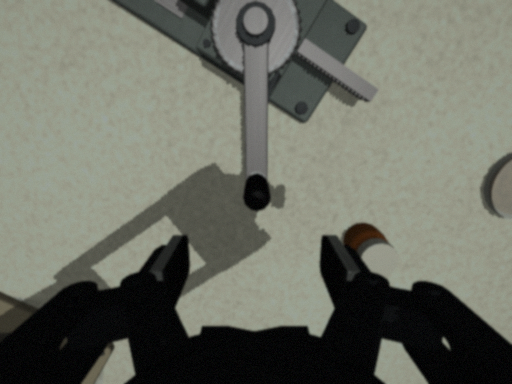

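>>> arm_command([
  [0.8, 0.001, 0.002, 0.035, 0],
  [0.8, 0.001, 0.002, 0.07, 0],
  [0.8, 0.001, 0.002, 0.1, 0],
  [0.8, 0.001, 0.002, 0.116, 0],
  [0.34, 0.001, 0.002, 0.116, 0],
  [0.34, 0.001, 0.002, 0.116, 0],
  [0.34, 0.001, 0.002, 0.116, 0],
  [0.34, 0.001, 0.002, 0.116, 0],
], force=20)

```text
time: 11.95
tool_pos: [0.4574, -0.1516, 0.1034]
ee_rot: [3.139, -0.002, 0.54]
force: [1.2, -0.9, -0.5]
opening: 0.0289
finger_force: 0.0
```

>>> arm_command([
  [0.34, 0.001, -0.0171, 0, 7],
  [0.34, 0.0042, -0.0339, 0, 14],
  [0.34, 0.0093, -0.0502, 0, 21],
  [0.34, 0.0164, -0.0657, 0, 28],
  [0.34, 0.0253, -0.0803, 0, 35],
  [0.34, 0.036, -0.0937, 0, 42],
  [0.34, 0.0482, -0.1057, 0, 49],
  [0.34, 0.0617, -0.1161, 0, 56],
])

```text
time: 12.62
tool_pos: [0.4502, -0.0194, 0.1032]
ee_rot: [-3.141, -0.003, -0.444]
force: [0.2, -1.4, -0.6]
opening: 0.0291
finger_force: 0.6
```

```bash
cat >> h.py <<'E'
PV=np.array([.5755,-.079])
def arc():
    s=env.get_state(); d=s["tool_pos"][:2]-PV; th=np.arctan2(-d[1],-d[0]); f=s["force"]
    print("t %.2f th %.1f yaw %.1f R %.4f z %.4f Ftan %.2f Frad %.2f Fz %.2f op %.4f ff %.1f"%(s["time"],np.degrees(th),np.degrees(s["ee_rot"][2]),np.hypot(*d),s["tool_pos"][2],f[0]*np.sin(th)-f[1]*np.cos(th),f[0]*np.cos(th)+f[1]*np.sin(th),f[2],s["opening"],s["finger_force"]))
E
python3 -c "from h import *; arc()"
```

```text
t 12.62 th -25.4 yaw -25.4 R 0.1387 z 0.1032 Ftan 1.14 Frad 0.78 Fz -0.62 op 0.0291 ff 0.6
```

>>> arm_command([
  [0.34, 0.001, -0.0171, 0, 7],
  [0.34, 0.0042, -0.0339, 0, 14],
  [0.34, 0.0076, -0.0456, 0, 19],
  [0.34, 0.0076, -0.0456, 0, 19],
])

```text
time: 12.95
tool_pos: [0.4778, 0.0195, 0.1034]
ee_rot: [-3.139, -0.003, -0.772]
force: [0.0, -0.3, -0.4]
opening: 0.0289
finger_force: 0.0
```

```bash
python3 -c "from h import *; arc()"
```

```text
t 12.95 th -45.2 yaw -44.2 R 0.1388 z 0.1034 Ftan 0.16 Frad 0.20 Fz -0.37 op 0.0289 ff 0.0
```

>>> arm_command([
  [0.34, 0.001, 0.0171, 0, -7],
  [0.34, 0.0042, 0.0339, 0, -14],
  [0.34, 0.0093, 0.0502, 0, -21],
  [0.34, 0.0164, 0.0657, 0, -28],
  [0.34, 0.0208, 0.0733, 0, -31.6],
])

```text
time: 13.37
tool_pos: [0.4392, -0.0506, 0.1026]
ee_rot: [3.141, -0.002, -0.208]
force: [0.1, 1.6, -0.6]
opening: 0.0289
finger_force: 0.6
```

```bash
python3 -c "from h import *; arc()"
```

```text
t 13.37 th -11.7 yaw -11.9 R 0.1393 z 0.1026 Ftan -1.59 Frad -0.22 Fz -0.61 op 0.0289 ff 0.6
```

>>> arm_command([
  [0.34, 0.0005, 0.0122, 0, -5],
  [0.34, 0.0021, 0.0243, 0, -10],
  [0.34, 0.0048, 0.0362, 0, -15],
  [0.34, 0.0084, 0.0479, 0, -20],
  [0.34, 0.0131, 0.0592, 0, -25],
  [0.34, 0.0188, 0.07, 0, -30],
])

```text
time: 13.87
tool_pos: [0.4428, -0.1225, 0.1026]
ee_rot: [3.141, -0.002, 0.313]
force: [-0.3, 1.7, -1.0]
opening: 0.0294
finger_force: 0.7
```

```bash
python3 -c "from h import *; arc()"
```

```text
t 13.87 th 18.2 yaw 17.9 R 0.1396 z 0.1026 Ftan -1.71 Frad 0.26 Fz -1.04 op 0.0294 ff 0.7
```

>>> arm_command([
  [0.34, 0.0005, 0.0122, 0, -5],
  [0.34, 0.0021, 0.0243, 0, -10],
  [0.34, 0.0048, 0.0362, 0, -15],
  [0.34, 0.0084, 0.0479, 0, -20],
  [0.34, 0.0131, 0.0592, 0, -25],
  [0.34, 0.0152, 0.0635, 0, -27],
])

```text
time: 14.37
tool_pos: [0.4769, -0.1792, 0.1027]
ee_rot: [3.139, -0.0, 0.785]
force: [-1.1, 1.5, 1.5]
opening: 0.0293
finger_force: 0.6
```

```bash
python3 -c "
from h import *; arc()
for n in ('side','scene'):
  s=env.snapshot(n); p=pts(s,np.ones((384,512),bool))
  b=p[(p[:,2]>.05)&(p[:,2]<.07)&(p[:,1]>.0)&(p[:,1]<.14)&(abs(p[:,0]-.592)<.03)]; h=np.histogram(b[:,1],np.arange(0,.14,.004))[0]; print(n,h)
  for r in env.trace(s,'pad')[:1]: q=pts(s,r['mask']); print(q.max(0),np.median(q,0))"
```

```text
t 14.37 th 45.5 yaw 45.0 R 0.1406 z 0.1027 Ftan -1.80 Frad 0.32 Fz 1.50 op 0.0293 ff 0.6
side [20 18 17 18 44 44  2  9  8  6 16 15 14 15 18 16 11 20 13 18 19 28  8  4
 16 13 22 12 18 30 63 31  0  0]
[ 0.58862106 -0.06182218  0.14496076] [ 0.51976206 -0.1291259   0.08317533]
scene [26 26 26 28 26  9  0 18 20 19 21 21 20 23 20 20 21 23 21 22 20 18 16 25
 24 24 18 20 22 26 20  0  0  0]
```

>>> arm_command([
  [0.34, 0.001, -0.0171, 0, 7],
  [0.34, 0.0042, -0.0339, 0, 14],
  [0.34, 0.0093, -0.0502, 0, 21],
  [0.34, 0.0164, -0.0657, 0, 28],
  [0.34, 0.0253, -0.0803, 0, 35],
  [0.34, 0.036, -0.0937, 0, 42],
  [0.34, 0.0482, -0.1057, 0, 49],
  [0.34, 0.0617, -0.1161, 0, 56],
])

```text
time: 15.23
tool_pos: [0.438, -0.0506, 0.1016]
ee_rot: [3.141, -0.0, -0.207]
force: [-0.2, -2.0, 0.1]
opening: 0.0295
finger_force: 0.5
```

```bash
python3 -c "from h import *; arc()"
```

```text
t 15.23 th -11.7 yaw -11.9 R 0.1404 z 0.1016 Ftan 1.98 Frad 0.16 Fz 0.14 op 0.0295 ff 0.5
```

>>> arm_command([
  [0.34, 0.001, -0.0171, 0, 7],
  [0.34, 0.0042, -0.0339, 0, 14],
  [0.34, 0.0093, -0.0502, 0, 21],
  [0.34, 0.0164, -0.0657, 0, 28],
  [0.34, 0.024, -0.0783, 0, 34],
  [0.34, 0.024, -0.0783, 0, 34],
])

```text
time: 15.73
tool_pos: [0.4788, 0.0223, 0.1019]
ee_rot: [-3.14, -0.001, -0.798]
force: [1.1, -0.3, 0.4]
opening: 0.0291
finger_force: 0.0
```

```bash
python3 -c "from h import *; arc()"
```

```text
t 15.73 th -46.3 yaw -45.7 R 0.1400 z 0.1019 Ftan -0.58 Frad 0.98 Fz 0.38 op 0.0291 ff 0.0
```

Second working stroke, in 10-degree pieces at slow pace, watching the force.

>>> arm_command([
  [0.34, 0.0002, 0.0073, 0, -3],
  [0.34, 0.0008, 0.0146, 0, -6],
  [0.34, 0.0017, 0.0219, 0, -9],
  [0.34, 0.0031, 0.0291, 0, -12],
  [0.34, 0.0031, 0.0291, 0, -12],
])

```text
time: 16.15
tool_pos: [0.4582, -0.003, 0.1014]
ee_rot: [3.141, -0.0, -0.58]
force: [-0.4, -0.1, 0.8]
opening: 0.0287
finger_force: 0.0
```

```bash
python3 -c "from h import *; arc()"
```

```text
t 16.15 th -32.9 yaw -33.2 R 0.1397 z 0.1014 Ftan 0.28 Frad -0.33 Fz 0.82 op 0.0287 ff 0.0
```

>>> arm_command([
  [0.34, 0.0001, 0.0049, 0, -2],
  [0.34, 0.0003, 0.0098, 0, -4],
  [0.34, 0.0008, 0.0146, 0, -6],
  [0.34, 0.0014, 0.0195, 0, -8],
  [0.34, 0.0014, 0.0195, 0, -8],
])

```text
time: 16.57
tool_pos: [0.4494, -0.0196, 0.1015]
ee_rot: [3.142, -0.0, -0.444]
force: [0.1, 0.4, 0.1]
opening: 0.0293
finger_force: 0.0
```

```bash
python3 -c "from h import *; arc()"
```

```text
t 16.57 th -25.2 yaw -25.4 R 0.1394 z 0.1015 Ftan -0.39 Frad -0.03 Fz 0.09 op 0.0293 ff 0.0
```

>>> arm_command([
  [0.34, 0.0001, 0.0049, 0, -2],
  [0.34, 0.0003, 0.0098, 0, -4],
  [0.34, 0.0008, 0.0146, 0, -6],
  [0.34, 0.0014, 0.0195, 0, -8],
])

```text
time: 16.9
tool_pos: [0.4428, -0.0368, 0.1015]
ee_rot: [-3.14, -0.001, -0.305]
force: [3.0, 4.2, -0.5]
opening: 0.0291
finger_force: 2.2
```

```bash
python3 -c "from h import *; arc()"
```

```text
t 16.90 th -17.7 yaw -17.5 R 0.1392 z 0.1015 Ftan -4.88 Frad 1.55 Fz -0.47 op 0.0291 ff 2.2
```

>>> arm_command([
  [0.34, 0.0001, 0.0049, 0, -2],
  [0.34, 0.0003, 0.0098, 0, -4],
  [0.34, 0.0006, 0.0122, 0, -5],
])

```text
time: 17.15
tool_pos: [0.4397, -0.0485, 0.1015]
ee_rot: [-3.14, -0.001, -0.218]
force: [2.2, 6.0, -0.6]
opening: 0.0288
finger_force: 3.1
```

```bash
python3 -c "from h import *; arc()"
```

```text
t 17.15 th -12.7 yaw -12.5 R 0.1392 z 0.1015 Ftan -6.34 Frad 0.88 Fz -0.56 op 0.0288 ff 3.1
```

>>> arm_command([
  [0.34, 0.0001, 0.0037, 0, -1.5],
  [0.34, 0.0002, 0.0073, 0, -3],
  [0.34, 0.0005, 0.011, 0, -4.5],
])

```text
time: 17.4
tool_pos: [0.4379, -0.0588, 0.1015]
ee_rot: [-3.139, -0.001, -0.139]
force: [3.4, 7.3, 0.1]
opening: 0.0291
finger_force: 3.8
```

```bash
python3 -c "from h import *; arc()"
```

```text
t 17.40 th -8.4 yaw -8.0 R 0.1391 z 0.1015 Ftan -7.72 Frad 2.34 Fz 0.14 op 0.0291 ff 3.8
```

>>> arm_command([
  [0.34, 0.0001, 0.0037, 0, -1.5],
  [0.34, 0.0002, 0.0073, 0, -3],
  [0.34, 0.0003, 0.0086, 0, -3.5],
])

```text
time: 17.65
tool_pos: [0.437, -0.0672, 0.1015]
ee_rot: [-3.139, -0.001, -0.078]
force: [2.6, 8.2, 0.8]
opening: 0.0288
finger_force: 4.5
```

```bash
python3 -c "from h import *; arc()"
```

```text
t 17.65 th -4.9 yaw -4.5 R 0.1390 z 0.1015 Ftan -8.35 Frad 1.94 Fz 0.80 op 0.0288 ff 4.5
```

>>> arm_command([
  [0.34, 0.0, 0.003, 0, -1.2],
  [0.34, 0.0001, 0.006, 0, -2.4],
])

```text
time: 17.82
tool_pos: [0.4367, -0.0728, 0.1014]
ee_rot: [-3.139, -0.001, -0.037]
force: [4.2, 8.9, 0.7]
opening: 0.0294
finger_force: 4.9
```

```bash
python3 -c "from h import *; arc()"
```

```text
t 17.82 th -2.6 yaw -2.1 R 0.1389 z 0.1014 Ftan -9.12 Frad 3.80 Fz 0.68 op 0.0294 ff 4.9
```

>>> arm_command([
  [0.34, 0.0, 0.0025, 0, -1],
  [0.34, 0.0, 0.004, 0, -1.6],
])

```text
time: 17.98
tool_pos: [0.4366, -0.0768, 0.1014]
ee_rot: [-3.139, -0.001, -0.009]
force: [3.2, 10.7, -0.2]
opening: 0.0293
finger_force: 5.1
```

```bash
python3 -c "from h import *; arc()"
```

```text
t 17.98 th -0.9 yaw -0.5 R 0.1389 z 0.1014 Ftan -10.71 Frad 3.03 Fz -0.17 op 0.0293 ff 5.1
```

>>> arm_command([
  [0.34, 0, -0.003, 0, 1.2],
  [0.34, 0.0001, -0.006, 0, 2.4],
  [0.34, 0.0003, -0.009, 0, 3.6],
  [0.34, 0.0005, -0.012, 0, 4.9],
  [0.34, 0.0008, -0.015, 0, 6.1],
  [0.34, 0.0012, -0.018, 0, 7.4],
])

```text
time: 18.48
tool_pos: [0.4378, -0.0592, 0.1015]
ee_rot: [-3.14, -0.001, -0.14]
force: [2.6, 4.2, -0.1]
opening: 0.0288
finger_force: 2.5
```

```bash
python3 -c "from h import *; arc()"
```

```text
t 18.48 th -8.2 yaw -8.0 R 0.1391 z 0.1015 Ftan -4.53 Frad 1.93 Fz -0.11 op 0.0288 ff 2.5
```

>>> arm_command([
  [0.34, 0, -0.0025, 0, 1],
  [0.34, 0.0001, -0.005, 0, 2],
  [0.34, 0.0002, -0.0075, 0, 3],
  [0.34, 0.0003, -0.01, 0, 4],
])

```text
time: 18.82
tool_pos: [0.4391, -0.0506, 0.1013]
ee_rot: [3.141, 0.0, -0.21]
force: [-0.5, -0.1, -0.6]
opening: 0.029
finger_force: 0.0
```

```bash
python3 -c "from h import *; arc()"
```

```text
t 18.82 th -11.8 yaw -12.0 R 0.1393 z 0.1013 Ftan 0.23 Frad -0.47 Fz -0.61 op 0.0290 ff 0.0
```

>>> arm_command([
  [0.34, 0, -0.001, 0, 0.4],
  [0.8, 0, -0.001, 0, 0.4],
  [0.8, 0, -0.001, 0, 0.4],
  [0.8, 0, -0.001, 0, 0.4],
  [0.8, 0, -0.001, -0.03, 0],
  [0.8, 0, -0.001, -0.07, 0],
  [0.8, 0, -0.001, -0.11, 0],
  [0.8, 0, -0.001, -0.13, 0],
])

```text
time: 19.48
tool_pos: [0.4409, -0.0501, 0.2365]
ee_rot: [3.141, -0.006, -0.208]
force: [1.2, 0.0, 1.3]
opening: 0.0687
finger_force: 0.0
```

>>> arm_command([
  [0.8, -0.03, 0, 0, 0],
  [0.8, -0.05, 0, 0, 0],
  [0.8, -0.05, 0, 0, 0],
])

```text
time: 19.73
tool_pos: [0.3886, -0.0389, 0.2317]
ee_rot: [3.142, 0.0, -0.208]
force: [-0.7, 0.6, -0.0]
opening: 0.0686
finger_force: 0.0
```

```bash
python3 -c "
from h import *; arc()
s=env.snapshot('side'); save(s,'side9.png'); t=env.snapshot('scene')
a=cv2.resize(s['pixels'][150:290,150:290,::-1],(400,400)); b=cv2.resize(t['pixels'][150:290,150:350,::-1],(400,400)); cv2.imwrite('pics/fin.png',np.hstack([a,b]))
p=pts(t,np.ones((384,512),bool)); b=p[(p[:,2]>.058)&(p[:,2]<.07)&(p[:,1]>.0)&(p[:,1]<.14)&(abs(p[:,0]-.592)<.03)]; print(np.histogram(b[:,1],np.arange(0,.14,.004))[0])
"
```

```text
t 19.73 th -12.1 yaw -11.9 R 0.1912 z 0.2317 Ftan -0.42 Frad -0.78 Fz -0.04 op 0.0686 ff 0.0
[24 24 25 24 22 26  1  9 11 10 19 18 19 16 21 18 18 17 20 20 17 19 13 20
 22 24 16 19 17 25 19  0  0  0]
```

View pics/fin.png

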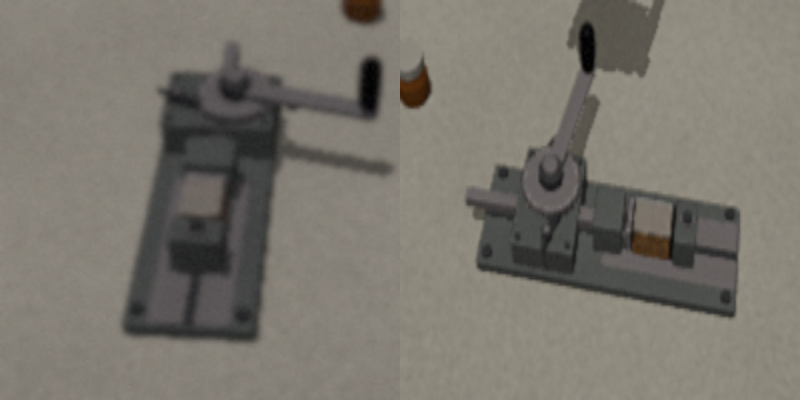

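The block (left crop at 203,195; right crop at 653,228) is square and gripped between the pad and the tail jaw. The lever is free and the jar has not been touched.

```bash
python3 -c "
from workcell import env
print(env.close_job())"
```

```text
the job is handed in; nothing more can be done
None
```

The resin block stands square between the pad and the tail jaw. I wound the lever to about 10 N (last reading 10.7, with about 1 N of noise), then eased it back roughly one notch until the holding pawl caught. The job is handed in at about 20 s, with the robot clear and the jar, dish and cell untouched.

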